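# Press the large star home on the picture frame

## Task

On the pink picture frame only the glue under the large wooden star is ready. With the fingertips press the large star gently straight down until it is fully home, keep it pressed there for at least one second, then withdraw. Pick nothing up, do not touch the frame or the other wooden shapes (their glue is still wet), and leave the things around where they are.

Things in the scene. Friction and masses are not known exactly. Their poses are not given: they have to be found in the camera images.
- frame: Pale pink picture frame lying flat on a red round mat, fixed; 206 mm (its x) by 260 mm (its y), 14 mm thick, rails 46 mm wide, a 4 mm board as window. Origin: centre of the underside, on the table; z up. Six wooden shapes stand on its face at x = +-80, y = -105, 0, +105 mm (corners and middles of the long rails); which is where differs every time.
- star_top (a point): Centre of the flat top of the LARGE star: five-pointed, pale unpainted wood, points 26 mm and notches 12 mm from its centre, 8 mm thick. Its top is 33 to 34 mm above the table at the start, 28 mm when fully home and at rest. z up.
- star (a joint): How far the large star is pressed into its glue pad, m: 0 fully raised, 0.006 fully home (the stop), negative: pulled up off the pad. Starts at 0 to 0.001. It slides straight down only, gives way at about 2 N (plus 25 N per m/s), and stays where it is left. Beneath, the springy pad yields 1 mm per 4 N, 4 mm at most, and recovers.
- star_pad: White glue pad under the large star, 22 mm across and 12 mm high, fixed on the face of the frame; origin at the centre of its underside, 14 mm above the table. The star is carried on it.
- small_star: Small five-pointed star, points 15 mm from its centre. Unpainted pale wood, 8 mm thick, on a 12 mm glue pad, so its flat top is 20 mm above this body's origin, which is the centre of the pad's underside, on the frame's face; the top is 34 mm above the table. Must not be touched.
- disc: Round disc, 40 mm across. Unpainted pale wood, 8 mm thick, on a 12 mm glue pad, so its flat top is 20 mm above this body's origin, which is the centre of the pad's underside, on the frame's face; the top is 34 mm above the table. Must not be touched.
- square: Square tile, 36 mm a side. Unpainted pale wood, 8 mm thick, on a 12 mm glue pad, so its flat top is 20 mm above this body's origin, which is the centre of the pad's underside, on the frame's face; the top is 34 mm above the table. Must not be touched.
- heart: Heart, about 44 mm wide and 40 mm long. Unpainted pale wood, 8 mm thick, on a 12 mm glue pad, so its flat top is 20 mm above this body's origin, which is the centre of the pad's underside, on the frame's face; the top is 34 mm above the table. Must not be touched.
- triangle: Equilateral triangle, corners 24 mm from the centre. Unpainted pale wood, 8 mm thick, on a 12 mm glue pad, so its flat top is 20 mm above this body's origin, which is the centre of the pad's underside, on the frame's face; the top is 34 mm above the table. Must not be touched.
- pot: Small clear glitter pot with a white cap, 34 mm across, 42 mm high, standing loose in the frame's window. Origin: centre of its underside. Leave it.
- tray: Black plastic paint tray, loose on the table, 190 x 130 mm, 32 mm high. Origin: centre of its underside. Leave it.
- glue: White glue bottle with an orange cap, loose, 52 mm across, 120 mm high, standing. Origin: centre of its underside. Leave it.
- brush: Paint brush lying loose on the table, 190 mm long. Leave it.
Not all that is in view belongs to the job. There is more than one size of the glue; the one meant has the size given above.

How it is judged:
By the outcome, as a careful person would: the job done as asked, in the order asked, and still so for the second after the job is handed in, with the robot touching nothing.
It also fails if it takes over 40 s, if anything falls off the work surface, if the arm or the gripper's body presses on something with over 40 N, if the wrist force passes 120 N, or if a joint passes its speed limit or range.

## Robot

A 6-joint arm with a two-finger parallel gripper is mounted at the origin on the work surface. World frame = base frame: x ahead of the robot, y to its left, z up, the work surface at z = 0. Lengths are in m, angles in degrees, forces in N, time in s.
With the tool pointing down it reaches from about 0.325 to 0.775 m from the base axis. Payload 9.3 kg.
Tool frame: the origin (TCP) lies between the finger pads; the fingertips stand 14 mm ahead of it and the grasp point (between the pads) lies 5 mm behind it; z points along the fingers, y is the line along which they close (so a half turn about z gives the same grasp; the last joint's range is limited). The gripper opens to 85 mm and grips with 20 to 120 N. Pads are 22 mm wide; open, the fingers measure 114 mm over their backs; the gripper's body (76 mm by 85 mm) begins 54 mm behind the grasp point. The pads swing forward as they close: fully open they stand 13 mm farther back than shut.
Start: joints at [64.595, 14.817, 1.232, 76.415, 0, 81.257], TCP at [0.158, 0.527, 0.245] pointing down, gripper open.
Joint ranges: [-174.27, 174.27], [-52.1, 104.24], [-59.71, 78.15], [-110.17, 111.67], [-87.03, 83.33], [-180, 180]. Speed limits (degrees/s): [127.2, 127.2, 159.86, 180, 180, 180].

## Interface

Orientations are given as [roll, pitch, yaw] about the fixed x, y, z axes, in that order (R = Rz(yaw) Ry(pitch) Rx(roll)).
In Python, from cell import state, read_camera, hand_in, masks_of gives the robot as it stands.
- The arm moves only by the shell command python3 -m handwheel 'ROWS' [FORCE]. ROWS is JSON, a list of rows, each an object of numbers: "grip": the gripper command: -1 is shut, 1 is fully open, values between are in proportion; "dx", "dy", "dz": the shift along the world's x, y, z in mm; "yaw": the turn about the world's z in degrees. In form: [{"grip": .., "dx": .., "dy": .., "dz": .., "yaw": ..}, ...]. A call has 1 to 20 rows; each row shifts and turns the commanded pose from where the row before left it; what a row does not reach is not made up. A row lasts 1/10 s, in which the tool goes at most 50 mm and 8.59 degrees, less where a joint would pass 70% of its speed; a pose out of reach is approached as far as the arm can. A call is refused whole if a number of a shift passes 50 or a number of a turn 8.59, either way. A call with a gripper value outside its range is refused whole. The fingers move at their own pace and stop on an object; FORCE is the grip in N (left out, the last holds). Time passes only in rows, so rows that do not move let the fingers close. It gives the time, the measured TCP pose, the force, the opening and the grip force at its end, in the units of the state.
- state(): the state, without advancing time (a new reading comes with each control period).
- read_camera(name): name is "scene" or "top" or "wrist"; returns a dict with "image" (480x640x3 uint8, blue, green, red), "fx", "fy", "cx", "cy" (pixels), "origin" and "orientation" of the camera in the world. Camera axes: x right, y down, z forward; pixel columns grow to the right and rows downward; lengths in m; the calibration is good to about 2 mm. A picture is of the moment at which its call begins. There is no depth.
- hand_in(): hands the job in; it is judged then, once.
Trained networks look in the newest picture that a camera, given by its name, has taken for a name from the list of things; names that differ only in an ending like _2 or _b are one class to them, and where a whole thing is asked for, a point or a joint stands for the part that bears it (a point fixed in the world has none). Each returns a list of dicts, best first, with "p" (0 to 1); they miss things now and then, are a little off and sometimes report something else, mostly with a low value. They report only what shows in the picture. A call takes as long as a camera call. They do not tell look-alikes from the thing itself.
- masks_of(camera, name): "mask" (480x640 bool, what is visible of it) and "centre" ([column, row] in pixels, amid what is visible of it).
The state is a dict: "time_s": time; "joint_pos": joint angles; "joint_velocities": joint speeds; "effort": joint torques, N m; "tcp_pos": TCP position; "tcp_rot": TCP orientation; "force": force on the tool from outside, world axes, zero at the start; "wrist_torque": the same for the moment, N m; "finger_gap": finger opening in m; "gripper_force": force on a finger pad.
Only numpy, scipy, OpenCV 4.12 (cv2) and the standard library are available. Lean on these libraries where they do the work, as an engineer would, in place of code of your own. Each camera call takes 0.05 s, during which the arm holds its last target. There are 200 camera calls.

## Working session

There is one attempt and no reset: what is moved stays moved. The work goes in short steps, Python scripts to look and compute and a shell command to move; the robot and the scene stay as the last step left them, time stands still between calls to the robot, and variables do not carry over. Pictures are saved under pics/ and viewed, at most 10 in all, crops included, and the job is handed in when it is done.

```bash
mkdir -p pics
cat > h.py <<'E'
import numpy as np, cv2
from scipy.spatial.transform import Rotation as R
from cell import *
def ray(c,px,z):
    d=np.array([(px[0]-c['cx'])/c['fx'],(px[1]-c['cy'])/c['fy'],1.])
    d=rot(c)@d; o=np.array(c['origin']); return o+d*(z-o[2])/d[2]
def rot(c):
    o=np.array(c['orientation'],float)
    return o if o.shape==(3,3) else R.from_euler('xyz',o,degrees=True).as_matrix()
def proj(c,p):
    q=rot(c).T@(np.array(p)-np.array(c['origin'])); return [c['cx']+c['fx']*q[0]/q[2],c['cy']+c['fy']*q[1]/q[2]]
E
python3 - <<'E'
from h import *
for n in ['top','scene']:
    c=read_camera(n); cv2.imwrite(f'pics/{n}1.png',c['image']); print(n,c['origin'],c['orientation'],c['fx'])
    for t in ['star','frame','small_star','disc','square','heart','triangle','pot','glue']:
        for m in masks_of(n,t)[:3]:
            print(t,round(m['p'],2),np.round(m['centre']),m['mask'].sum(),np.round(ray(c,m['centre'],.0335),4))
E
```

```text
top [0.48487479 0.00352318 0.8798745 ] [-174.75600341   -0.22638491  -90.33338294] 463.8026362624194
star 0.82 [265. 271.] 275 [0.5093 0.1148 0.0335]
star 0.4 [383. 287.] 217 [ 0.4801 -0.0992  0.0335]
star 0.23 [333. 239.] 37272 [ 0.5677 -0.0096  0.0335]
frame 0.63 [333. 241.] 37403 [ 0.5635 -0.0098  0.0335]
small_star 0.59 [281. 185.] 108 [0.6695 0.0857 0.0335]
small_star 0.18 [325. 283.] 371 [0.4874 0.0057 0.0335]
disc 0.92 [326. 282.] 362 [0.4887 0.0031 0.0335]
square 0.75 [339. 192.] 419 [ 0.6545 -0.0206  0.0335]
square 0.45 [266. 269.] 310 [0.5129 0.113  0.0335]
heart 0.76 [396. 202.] 366 [ 0.6349 -0.1263  0.0335]
triangle 0.57 [381. 289.] 240 [ 0.4756 -0.0967  0.0335]
triangle 0.18 [283. 187.] 90 [0.6657 0.0818 0.0335]
pot 0.51 [325. 247.] 261 [0.5525 0.0049 0.0335]
pot 0.5 [185. 243.] 7696 [0.5613 0.2609 0.0335]
pot 0.26 [263. 272.] 276 [0.5084 0.1175 0.0335]
glue 0.95 [464. 214.] 949 [ 0.6118 -0.2507  0.0335]
glue 0.75 [509. 227.] 641 [ 0.5878 -0.3339  0.0335]
glue 0.75 [508. 180.] 593 [ 0.6757 -0.3346  0.0335]
scene [1.42105787 0.34514556 0.66544352] [-123.68889577   -0.73846664  112.37614983] 604.5897682473377
star 0.67 [394. 240.] 287 [0.5045 0.1088 0.0335]
star 0.29 [238. 214.] 917 [ 0.5367 -0.2048  0.0335]
frame 0.86 [317. 268.] 22248 [0.6396 0.0101 0.0335]
small_star 0.63 [352. 290.] 144 [0.6721 0.0891 0.0335]
disc 0.56 [342. 226.] 252 [0.4947 0.0017 0.0335]
square 0.7 [297. 268.] 346 [ 0.6544 -0.0212  0.0335]
heart 0.61 [252. 247.] 309 [ 0.63   -0.1238  0.0335]
triangle 0.71 [301. 213.] 175 [ 0.4849 -0.0909  0.0335]
triangle 0.67 [396. 243.] 234 [0.5109 0.1148 0.0335]
triangle 0.25 [394. 242.] 304 [0.5097 0.1102 0.0335]
pot 0.8 [331. 244.] 385 [0.5619 0.0063 0.0335]
pot 0.62 [314. 271.] 22403 [0.6517 0.0098 0.0335]
glue 0.9 [170. 209.] 726 [ 0.5753 -0.3394  0.0335]
glue 0.87 [139. 230.] 808 [ 0.6643 -0.3464  0.0335]
glue 0.66 [198. 220.] 1411 [ 0.5883 -0.2641  0.0335]
```

Run:
```python
from h import *
a=cv2.imread('pics/top1.png');b=cv2.imread('pics/scene1.png')
cv2.imwrite('pics/m.png',np.hstack([cv2.resize(a[150:330,230:430],None,fx=2,fy=2),cv2.resize(b[180:330,210:440][:,:200+0],(400,360)) if 0 else cv2.resize(b[180:330,220:430],(400,360))]))
cv2.imwrite('pics/star_crop.png',cv2.resize(a[245:297,235:297],None,fx=9,fy=9,interpolation=cv2.INTER_CUBIC))
print(state())
```

```text
{'time_s': 1.0, 'joint_pos': array([ 6.45954939e+01,  1.48151327e+01,  1.23065773e+00,  7.64173620e+01,
       -1.64684549e-04,  8.12552167e+01]), 'joint_velocities': array([-0.07490981,  0.03201217, -0.0358941 , -0.02999093, -0.03829525,
       -0.01866216]), 'effort': array([-1.16595176e-03, -5.55392253e+01,  3.44736385e+01,  1.33574107e-03,
       -1.08954919e-04,  1.80009300e-05]), 'tcp_pos': array([0.15768407, 0.5268816 , 0.24528522]), 'tcp_rot': array([-1.79998159e+02, -1.16517588e-04,  1.63340277e+02]), 'force': array([-0.23002295, -0.52689007, -0.13819877]), 'wrist_torque': array([-0.02391194, -0.05184484,  0.04070355]), 'gripper_force': 0.0, 'finger_gap': 0.08552390888177712}
```

View pics/top1.png

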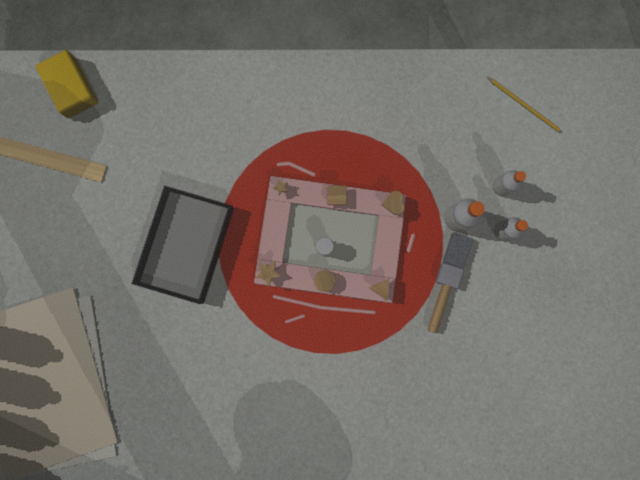

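View pics/m.png

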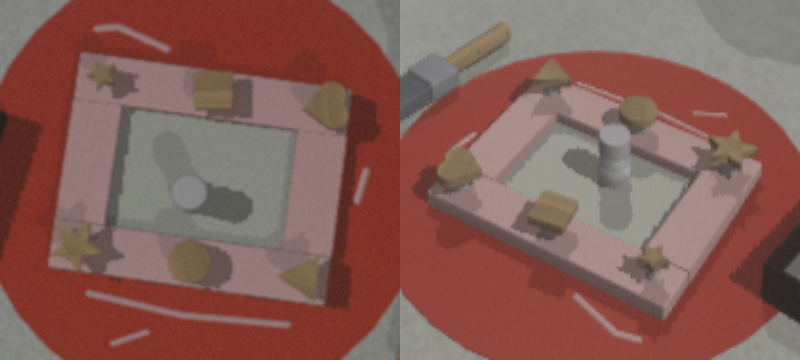

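View pics/star_crop.png

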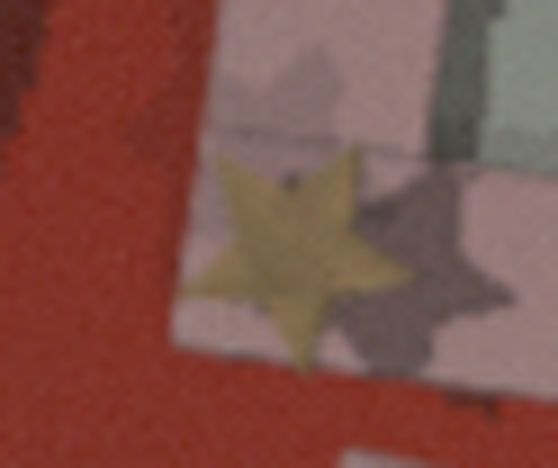

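Top picture: the candidates are a large five-pointed star at (267,272), a small star at (281,187), a triangle at (381,289) and a disc at (326,282). The close crop shows a five-pointed star with points about 13.5 px out, roughly 25 mm, so the large star is at (267,272). The tray lies to its left and the pot is in the window. I'll shut the gripper and move above the star to look with the wrist camera.

```bash
python3 -m handwheel '[{"grip":-1,"dx":10,"dy":-12,"dz":0,"yaw":0},{"grip":-1,"dx":25,"dy":-30,"dz":0,"yaw":0},{"grip":-1,"dx":35,"dy":-42,"dz":0,"yaw":0},{"grip":-1,"dx":35,"dy":-42,"dz":0,"yaw":0},{"grip":-1,"dx":35,"dy":-42,"dz":0,"yaw":0},{"grip":-1,"dx":35,"dy":-42,"dz":0,"yaw":0},{"grip":-1,"dx":35,"dy":-42,"dz":0,"yaw":0},{"grip":-1,"dx":35,"dy":-42,"dz":0,"yaw":0},{"grip":-1,"dx":35,"dy":-42,"dz":0,"yaw":0},{"grip":-1,"dx":35,"dy":-42,"dz":-10,"yaw":0},{"grip":-1,"dx":25,"dy":-28,"dz":-20,"yaw":0},{"grip":-1,"dx":10,"dy":-10,"dz":-15,"yaw":0},{"grip":-1,"dx":0,"dy":0,"dz":0,"yaw":0},{"grip":-1,"dx":0,"dy":0,"dz":0,"yaw":0}]' 20
python3 - <<'E'
from h import *
s=state();print(s['tcp_pos'],s['tcp_rot'],s['finger_gap'],s['force'],s['time_s'])
c=read_camera('wrist');im=c['image'].copy();print(c['origin'],c['orientation'])
for t in ['star','frame']:
  for m in masks_of('wrist',t)[:3]: print(t,m['p'],m['centre'],m['mask'].sum(),ray(c,m['centre'],.0335))
tip=proj(c,s['tcp_pos']-[0,0,.014]);print(tip)
cv2.imwrite('pics/w1.png',im)
# frame fit from top view: pink outline
t=read_camera('top');m=masks_of('top','frame')[0]['mask'].astype(np.uint8)
k=max(cv2.findContours(m,0,2)[0],key=cv2.contourArea);print(cv2.minAreaRect(k))
E
```

```text
time_s: 2.4
tcp_pos: [0.4829, 0.1397, 0.2014]
tcp_rot: [-180.0, -0.0, 163.3]
force: [0.0, -0.2, 0.6]
finger_gap: -0.0005
gripper_force: 0.0
[0.48287491 0.13971983 0.20140031] [-1.79988437e+02 -4.13885538e-02  1.63272964e+02] -0.0004919579432711707 [ 0.02414893 -0.16411582  0.61085575] 2.4
[0.4192001  0.15934251 0.33047964] [1.64611557e+02 2.40772473e-02 7.32372322e+01]
star 0.91 [290.6, 258.7] 1460 [0.50551476 0.10886144 0.0335    ]
frame 0.74 [195.0, 331.1] 1196 [0.54480069 0.00821709 0.0335    ]
frame 0.64 [163.2, 242.3] 81009 [0.46200884 0.01330906 0.0335    ]
[np.float64(317.8578171873766), np.float64(304.2936733235433)]
((331.5053405761719, 240.21360778808594), (224.6018524169922, 220.2755889892578), 68.5870361328125)
```

View pics/w1.png

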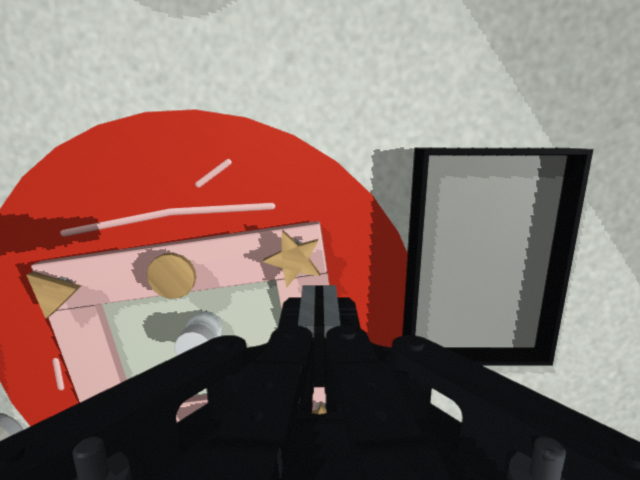

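The wrist view shows the whole large star at (292,258). It triangulates to (0.5055, 0.1089) and agrees with the other two cameras to within about 2 mm. The fingertips show at (319,290). I'll move above the star and descend, staying clear of its top.

```bash
python3 -m handwheel '[{"grip":-1,"dx":8,"dy":-11,"dz":0,"yaw":0},{"grip":-1,"dx":10,"dy":-13,"dz":0,"yaw":0},{"grip":-1,"dx":5,"dy":-7,"dz":-10,"yaw":0},{"grip":-1,"dx":0,"dy":0,"dz":-25,"yaw":0},{"grip":-1,"dx":0,"dy":0,"dz":-30,"yaw":0},{"grip":-1,"dx":0,"dy":0,"dz":-30,"yaw":0},{"grip":-1,"dx":0,"dy":0,"dz":-20,"yaw":0},{"grip":-1,"dx":0,"dy":0,"dz":-15,"yaw":0},{"grip":-1,"dx":0,"dy":0,"dz":-8,"yaw":0},{"grip":-1,"dx":0,"dy":0,"dz":0,"yaw":0},{"grip":-1,"dx":0,"dy":0,"dz":0,"yaw":0}]'
python3 - <<'E'
from h import *
a=[]
for n in ['wrist','scene']:
  c=read_camera(n);s=state()
  p=proj(c,[.5055,.109,.0335]);q=proj(c,s['tcp_pos']-[0,0,.014]);print(n,p,q,s['tcp_pos'])
  x,y=map(int,p);r=100 if n=='wrist' else 40
  a.append(cv2.resize(c['image'][y-r:y+r,x-r:x+r],(400,400)))
cv2.imwrite('pics/n2.png',np.hstack(a))
E
```

```text
time_s: 3.75
tcp_pos: [0.5066, 0.109, 0.0635]
tcp_rot: [180.0, 0.0, 163.3]
force: [0.2, 0.6, 0.9]
finger_gap: -0.0001
gripper_force: 0.0
wrist [np.float64(317.2957141362334), np.float64(286.80955555541027)] [np.float64(318.1969639025544), np.float64(304.78195022158127)] [0.50679503 0.1090627  0.06382604]
scene [np.float64(393.55647487067154), np.float64(240.81005864731537)] [np.float64(394.06259798939203), np.float64(233.81292335916382)] [0.50682977 0.10913743 0.06401928]
```

View pics/n2.png

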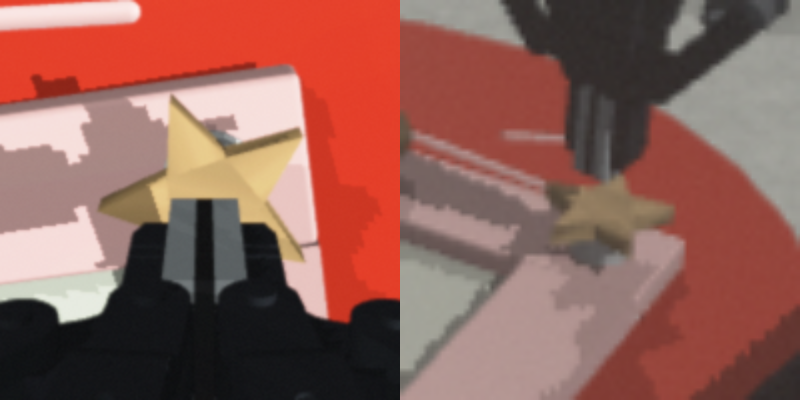

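The fingertips are over the star's middle, within about 2 mm (star centre near (209,195) in the wrist crop). They are about 16 mm above it and clear of everything else. Next I'll press down slowly, watching the force.

```bash
python3 -m handwheel '[{"grip":-1,"dx":0,"dy":0,"dz":-5,"yaw":0},{"grip":-1,"dx":0,"dy":0,"dz":-5,"yaw":0},{"grip":-1,"dx":0,"dy":0,"dz":-3,"yaw":0},{"grip":-1,"dx":0,"dy":0,"dz":-1,"yaw":0},{"grip":-1,"dx":0,"dy":0,"dz":-1,"yaw":0},{"grip":-1,"dx":0,"dy":0,"dz":-1,"yaw":0},{"grip":-1,"dx":0,"dy":0,"dz":-1,"yaw":0},{"grip":-1,"dx":0,"dy":0,"dz":-1,"yaw":0},{"grip":-1,"dx":0,"dy":0,"dz":-1,"yaw":0},{"grip":-1,"dx":0,"dy":0,"dz":-1,"yaw":0},{"grip":-1,"dx":0,"dy":0,"dz":0,"yaw":0}]'
```

```text
time_s: 4.95
tcp_pos: [0.5063, 0.1093, 0.0432]
tcp_rot: [180.0, 0.0, 163.3]
force: [-0.8, 0.9, 2.0]
finger_gap: 0.0002
gripper_force: 0.8
```

```bash
python3 -m handwheel '[{"grip":-1,"dx":0,"dy":0,"dz":-0.5,"yaw":0},{"grip":-1,"dx":0,"dy":0,"dz":-0.5,"yaw":0},{"grip":-1,"dx":0,"dy":0,"dz":-0.5,"yaw":0},{"grip":-1,"dx":0,"dy":0,"dz":-0.5,"yaw":0},{"grip":-1,"dx":0,"dy":0,"dz":-0.5,"yaw":0},{"grip":-1,"dx":0,"dy":0,"dz":0,"yaw":0}]'
```

```text
time_s: 5.55
tcp_pos: [0.5063, 0.1093, 0.0409]
tcp_rot: [180.0, 0.0, 163.3]
force: [-1.4, 0.1, 4.4]
finger_gap: 0.0
gripper_force: 2.2
```

The force of 4.4 N with the tips at about 26.9 mm matches being at the stop with 1.1 mm of pad yield. I'll press 1 mm further to be sure, and hold.

```bash
python3 -m handwheel '[{"grip":-1,"dx":0,"dy":0,"dz":-0.5,"yaw":0},{"grip":-1,"dx":0,"dy":0,"dz":-0.5,"yaw":0},{"grip":-1,"dx":0,"dy":0,"dz":0,"yaw":0},{"grip":-1,"dx":0,"dy":0,"dz":0,"yaw":0}]'
python3 -m handwheel '[{"grip":-1,"dz":0},{"grip":-1,"dz":0},{"grip":-1,"dz":0},{"grip":-1,"dz":0},{"grip":-1,"dz":0},{"grip":-1,"dz":0},{"grip":-1,"dz":0},{"grip":-1,"dz":0},{"grip":-1,"dz":0},{"grip":-1,"dz":0},{"grip":-1,"dz":0},{"grip":-1,"dz":0},{"grip":-1,"dz":0},{"grip":-1,"dz":0},{"grip":-1,"dz":0}]'
```

```text
time_s: 5.95
tcp_pos: [0.5063, 0.1093, 0.0401]
tcp_rot: [180.0, 0.0, 163.3]
force: [-2.3, 0.3, 6.8]
finger_gap: -0.0001
gripper_force: 3.7$[0]: bad value
```

```bash
python3 -m handwheel '[{"grip":-1,"dx":0,"dy":0,"dz":0,"yaw":0},{"grip":-1,"dx":0,"dy":0,"dz":0,"yaw":0},{"grip":-1,"dx":0,"dy":0,"dz":0,"yaw":0},{"grip":-1,"dx":0,"dy":0,"dz":0,"yaw":0},{"grip":-1,"dx":0,"dy":0,"dz":0,"yaw":0},{"grip":-1,"dx":0,"dy":0,"dz":0,"yaw":0},{"grip":-1,"dx":0,"dy":0,"dz":0,"yaw":0},{"grip":-1,"dx":0,"dy":0,"dz":0,"yaw":0},{"grip":-1,"dx":0,"dy":0,"dz":0,"yaw":0},{"grip":-1,"dx":0,"dy":0,"dz":0,"yaw":0},{"grip":-1,"dx":0,"dy":0,"dz":0,"yaw":0},{"grip":-1,"dx":0,"dy":0,"dz":0,"yaw":0},{"grip":-1,"dx":0,"dy":0,"dz":0,"yaw":0},{"grip":-1,"dx":0,"dy":0,"dz":0,"yaw":0},{"grip":-1,"dx":0,"dy":0,"dz":0,"yaw":0}]'
```

```text
time_s: 7.45
tcp_pos: [0.5063, 0.1093, 0.0401]
tcp_rot: [180.0, 0.0, 163.3]
force: [-3.0, -1.2, 8.1]
finger_gap: 0.0002
gripper_force: 3.7
```

The star held for 1.5 s at about 8 N, with the tips at 26.1 mm. Now I'll withdraw straight up.

```bash
python3 -m handwheel '[{"grip":-1,"dx":0,"dy":0,"dz":1,"yaw":0},{"grip":-1,"dx":0,"dy":0,"dz":2,"yaw":0},{"grip":-1,"dx":0,"dy":0,"dz":4,"yaw":0},{"grip":-1,"dx":0,"dy":0,"dz":10,"yaw":0},{"grip":-1,"dx":0,"dy":0,"dz":20,"yaw":0},{"grip":-1,"dx":0,"dy":0,"dz":30,"yaw":0},{"grip":-1,"dx":0,"dy":0,"dz":30,"yaw":0},{"grip":-1,"dx":0,"dy":0,"dz":30,"yaw":0},{"grip":-1,"dx":-10,"dy":12,"dz":20,"yaw":0},{"grip":-1,"dx":-20,"dy":24,"dz":10,"yaw":0},{"grip":-1,"dx":-10,"dy":12,"dz":0,"yaw":0},{"grip":-1,"dx":0,"dy":0,"dz":0,"yaw":0},{"grip":-1,"dx":0,"dy":0,"dz":0,"yaw":0},{"grip":-1,"dx":0,"dy":0,"dz":0,"yaw":0}]'
python3 - <<'E'
from h import *
a=[]
b=cv2.imread('pics/scene1.png')
c=read_camera('scene');a=[cv2.resize(i[180:310,240:430],(400,300)) for i in (b,c['image'])]
w=read_camera('wrist');masks=masks_of('wrist','star')
print(masks and (masks[0]['centre'],ray(w,masks[0]['centre'],.028)))
for n in ['scene']:
  m=masks_of(n,'star')[0];print(m['centre'],m['mask'].sum(),proj(c,[.506,.109,.0335]),proj(c,[.506,.109,.028]))
cv2.imwrite('pics/f.png',np.hstack(a)); print(state()['force'])
E
```

```text
time_s: 8.85
tcp_pos: [0.4665, 0.1568, 0.1963]
tcp_rot: [-180.0, -0.0, 163.3]
force: [0.4, -0.9, -0.0]
finger_gap: -0.0002
gripper_force: 0.0
([276.4, 280.8], array([0.50460245, 0.10826418, 0.028     ]))
[393.4, 244.9] 213 [np.float64(393.4769546300845), np.float64(240.94755279668686)] [np.float64(393.2637369774448), np.float64(243.3771987446343)]
[ 0.78552591 -0.89973677  0.06556138]
```

View pics/f.png

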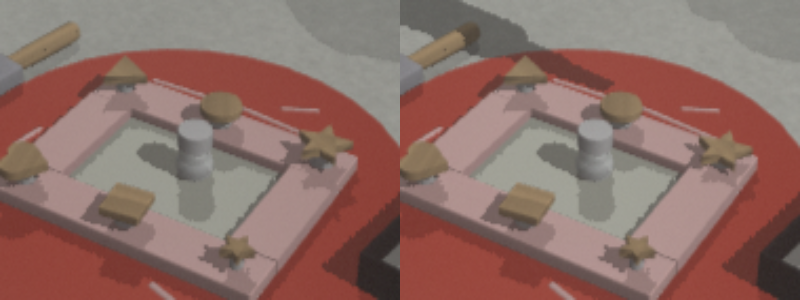

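Before and after: the large star, now at (725,149), sits visibly lower, with almost no pad showing. The scene mask moved from row 240 to about 245, as expected for home. Everything else is unchanged and the arm is clear.

```bash
python3 -c "from cell import *; print(hand_in())"
```

```text
the job is handed in; nothing more can be done
None
```

I pressed the large star down until it was fully home, held it there for at least 1.5 s at about 8 N, then withdrew; the before/after scene view shows nothing else moved, and the job is handed in.

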